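# Pop open the touch-latch tub and swing its lid back

## Robot

A 6-joint arm with a two-finger parallel gripper is mounted at the origin on the work surface. World frame = base frame: x ahead of the robot, y to its left, z up, the work surface at z = 0. Lengths are in m, angles in degrees, forces in N, time in s.
With the tool pointing down it reaches from about 0.325 to 0.85 m from the base axis. Payload 15.5 kg.
Tool frame: the origin (TCP) lies at the very end of the fingers, on their centre line; the grasp point (between the pads) lies arm.grip_depth behind it (arm.grip_depth is the distance from the TCP to the grasp point, in m); z points along the fingers, y is the direction in which the jaws open and shut (so a half turn about z gives the same grasp; the last joint's range is limited). The gripper opens to 91 mm and grips with 3 to 60 N. Pads are 32 mm wide; open, the fingers measure 118 mm over their backs; the gripper's body (76 mm by 178 mm) begins 60 mm behind the grasp point.
Start: joints at [-71.018, 28.281, 77.091, -0, 74.628, -5.472], TCP at [0.259, -0.569, 0.214] pointing down, gripper open.
Joint ranges: [-166.48, 166.48], [-47.26, 123.95], [12.59, 153.08], [-70.14, 250.14], [6.76, 159.57], [-176.63, 176.63]. Speed limits (degrees/s): [108.29, 108.29, 147.25, 172.46, 172.46, 172.46].

## Interface

Orientations are given as a 3x3 rotation matrix whose columns are the frame's x, y, z axes.
In Python, from rig import arm gives the robot as it stands. Calls block until the motion is done:
- arm.move_to(position, orientation): joint-space move of the TCP to a pose.
- arm.move_l(position, orientation=None, feed=0.15): straight line of the TCP; orientation=None keeps the orientation; feed is the mean speed in m/s.
- arm.move_joints(angles): joint-space move.
- arm.grip(opening): finger opening in m; the grip force is fixed at half the most; returns when the fingers have stopped.
- arm.sleep(seconds).
- arm.solve_ik(position, orientation): joint angles nearest the present ones, or None.
- arm.snapshot(name): name is "scene" or "top" or "wrist"; returns the picture (384x512x3 uint8, red, green, blue); there is no depth.
- arm.get_calibration(name): a dict with "intrinsics" (3x3 intrinsics, pixels), "cam_to_world" (4x4, takes a point from camera to world coordinates). Camera axes: x right, y down, z forward; pixel columns grow to the right and rows downward; lengths in m; the calibration is good to about 2 mm. A picture is of the moment at which its call begins: read the wrist's pose just before it. get_calibration takes no time and is no camera call; for the wrist camera it gives the pose at the moment of the call.
A pose or a line that the arm cannot do raises arm.Unreachable and nothing moves.
- arm.sign_off(): hands the job in, once; it reports no verdict.
Readings, each from a call of its own:
- arm.current_t(): time.
- arm.current_joint_positions(): joint angles.
- arm.current_dq(): joint speeds.
- arm.current_tau(): joint torques, N m.
- arm.current_ee_pos(): TCP position.
- arm.current_tool_rot(): TCP orientation.
- arm.current_force(): force on the tool from outside, world axes, zero at the start.
- arm.current_torque(): the same for the moment, N m.
- arm.current_width(): finger opening in m.
Only numpy, scipy, OpenCV 4.12 (cv2) and the standard library are available. Lean on these libraries where they do the work, as an engineer would, in place of code of your own. Each camera call takes 0.05 s, during which the arm holds its last target.

## Task

Open the white flip-top tub without gripping or picking up anything: gently press down on the green dot of its lid until the catch lets go, take the finger away so that the lid springs ajar by itself, then push the lid's free edge up and back with the fingertips until the lid leans back beyond upright and stays fully open by itself. Leave the tub standing where it is, keep the blue tub shut, and leave everything else on the shelf alone.

Things in the scene. Friction and masses are not known exactly. Their poses are not given: they have to be found in the camera images.
- white_tub: the tub to open: loose, white plastic, 150 (its x) x 130 (y) x 120 mm tall without lid, heavy with its load (about 1.6 kg). Origin at the centre of its underside, z up. Lid's free front edge on its -x side (towards the robot, turned at most 20 degrees), hinge on its +x side. The closed lid's flat top is 133 mm above the surface; its catch hook hangs 18 mm down inside the front +y corner
- white_press (a point): point on the white lid's top face, at the centre of its green dot (22 mm across), 19 mm from the free edge; moves with the lid. Axes: z out of the top face, -x towards the free edge, y along it. Touch catch: pressed down here by 5 to 6 mm (4 to 6 N; the stop is just beyond) the lid is let go; finger taken away upward, a spring leaf lifts it ajar in half a second
- white_hinge (a point): middle of the white lid's hinge line (along y), on the tub's +x rim, 128 mm above the surface. Lid: plate 140 mm wide, 5 mm thick (closed: 0 to 5 mm above the hinge line), 154 mm from hinge line to free edge, with a 10 mm skirt down. Ajar, the free edge is about 105 mm higher; under 2 N at the edge then pushes it back; short of upright it sinks to ajar again, beyond upright it tips on to its stop and stays
- white_lid (a joint): angle of the white tub's lid: 0 closed and caught (as at the start), down to -0.045 pressed in, about 0.75 ajar, 1.57 standing upright, 1.85 at its stop, leaning back beyond upright
- blue_tub: the other tub, which stays closed: same make and size as the white one but blue, with a yellow dot; loose; same axes and origin
- blue_lid (a joint): angle of the blue tub's lid: 0 closed and caught (as at the start), down to -0.045 pressed in, about 0.75 ajar, 1.57 standing upright, 1.85 at its stop, leaning back beyond upright
- mug: red enamel mug, 76 mm wide, 85 mm tall, handle to its +y; origin at the centre of its underside. A loose bystander
- mortar: white ceramic mortar, 110 mm wide and 75 mm tall, with its pestle standing in it and leaning out to 140 mm height; one piece; origin at the centre of its underside. A loose bystander
- reamer: wooden citrus reamer lying flat, 150 mm long along its x, 41 mm high; origin on the surface under its middle. A loose bystander
- colander: silver aluminium colander, 200 mm wide (258 mm over its two handles), 95 mm tall; origin at the centre of its underside. A loose bystander
- jar: amber glass jar with a brass cap, 80 mm wide, 130 mm tall; origin at the centre of its underside. A loose bystander
Not all that is in view belongs to the job. What is shaped like the white_tub but turquoise is not meant.

How it is judged (in metres and radians):
On the way:
1. the white lid, released by its catch, stands ajar by itself with no finger on it (value of joint white_lid between 0.55 and 0.95 rad and contact force between the fingers and white_tub below 0.05 N), for 0.2 s.
At the end, for the whole second after the job is handed in: The white lid stands by itself at more than 1.62 rad (beyond upright); the white tub stands upright within 30 mm of where it was; the blue tub is shut and, like every other object, within 20 mm of where it was (value of joint white_lid above 1.62 rad and linear speed of white_tub below 0.02 m/s and distance of white_tub from where it was at the start of the episode below 0.03 m and angle between white_tub's own z axis and vertical below 0.05 rad and value of joint blue_lid below 0.05 rad and distance of each of blue_tub, mug, mortar, reamer, colander, jar from where it was at the start of the episode below 0.02 m); the robot touches nothing.
It fails at once if the white tub is lifted, tipped or shoved away (raised 15 mm, tilted 0.2 rad or moved 30 mm) (height (world z) of white_tub above 0.015 m or angle between white_tub's own z axis and vertical above 0.2 rad or distance of white_tub from where it was at the start of the episode above 0.03 m).
It fails at once if the white tub or its lid is pushed with more than 40 N (contact force between the fingers and white_tub above 40 N).
It fails at once if the blue tub is opened or displaced by 20 mm (value of joint blue_lid above 0.1 rad or distance of blue_tub from where it was at the start of the episode above 0.02 m).
It fails at once if another object is lifted, or displaced by 20 mm (distance of any of mug, mortar, reamer, colander, jar from where it was at the start of the episode above 0.02 m or height (world z) of any of mug, mortar, reamer, colander, jar above 0.01 m).
It also fails if it takes over 51 s, if anything falls off the work surface, if the arm or the gripper's body presses on something with over 40 N, if the wrist force passes 120 N, or if a joint passes its speed limit or range.

## Working session

There is one attempt and no reset: what is moved stays moved. The work goes in short steps, each a Python script; the robot and the scene stay as the last script left them, time stands still between calls to the robot, and variables do not carry over. Pictures are saved under pics/ and viewed, and the job is handed in when it is done.

```bash
mkdir -p pics; ls
python3 - <<'E'
from rig import arm
import cv2,json
print(arm.current_t(),arm.grip_depth,arm.current_width())
for n in ["scene","top","wrist"]:
    im=arm.snapshot(n); cv2.imwrite(f"pics/{n}0.png",im[:,:,::-1])
    c=arm.get_calibration(n); print(n,c["intrinsics"],c["cam_to_world"])
E
```

```text
pics
0.0 0.0188 0.09127908332102748
scene [[442.46637388   0.         258.63026444]
 [  0.         442.46637388 194.25804418]
 [  0.           0.           1.        ]] [[ 0.71594047  0.4721534  -0.51429604  1.13479474]
 [ 0.69789262 -0.46355482  0.54595129 -0.62916219]
 [ 0.01936835 -0.74979204 -0.66139003  0.87061941]
 [ 0.          0.          0.          1.        ]]
top [[483.2702289    0.         259.48087546]
 [  0.         483.2702289  189.38557849]
 [  0.           0.           1.        ]] [[-3.14127364e-04 -9.91308531e-01  1.31557200e-01  3.54760098e-01]
 [-9.99649451e-01  3.79414241e-03  2.62026594e-02 -2.99932990e-02]
 [-2.64740665e-02 -1.31502851e-01 -9.90962221e-01  1.37183190e+00]
 [ 0.00000000e+00  0.00000000e+00  0.00000000e+00  1.00000000e+00]]
wrist [[285.95894076   0.         253.2121413 ]
 [  0.         285.95894076 190.93377991]
 [  0.           0.           1.        ]] [[ 4.15524613e-01 -8.73192110e-01 -2.54705388e-01  3.30409149e-01]
 [-9.09581887e-01 -3.98810047e-01 -1.16667633e-01 -5.35747600e-01]
 [ 2.94189073e-04  2.80153680e-01 -9.59955118e-01  3.83284244e-01]
 [ 0.00000000e+00  0.00000000e+00  0.00000000e+00  1.00000000e+00]]
```

View pics/scene0.png

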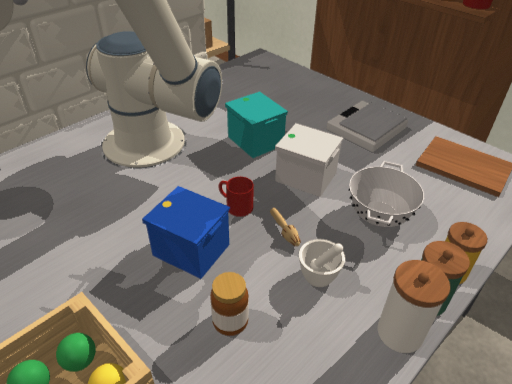

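View pics/top0.png

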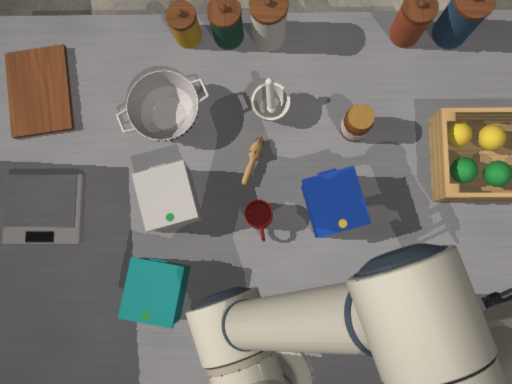

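View pics/wrist0.png

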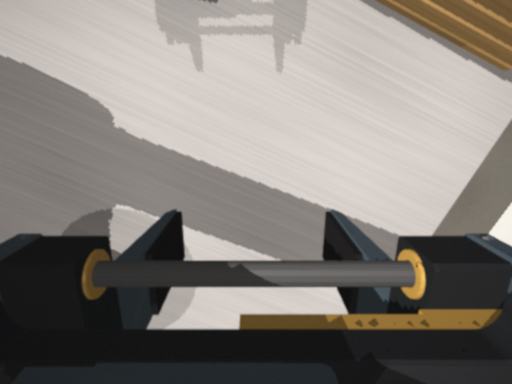

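The top view shows the white tub at about (165,195) with its green dot at (170,217). The colander is beyond it at (162,105) and the turquoise tub at (155,292). I'll enlarge the lid.

Run:
```python
import cv2
im=cv2.imread("pics/top0.png")[130:250,110:220]
cv2.imwrite("pics/topcrop.png",cv2.resize(im,None,fx=5,fy=5,interpolation=cv2.INTER_CUBIC))
im=cv2.imread("pics/scene0.png")[115:205,260:350]
cv2.imwrite("pics/scenecrop.png",cv2.resize(im,None,fx=6,fy=6,interpolation=cv2.INTER_CUBIC))
```

```text
(no output)
```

View pics/topcrop.png

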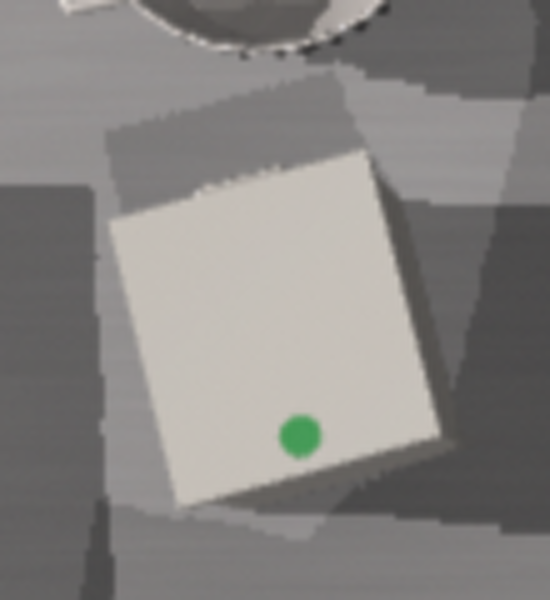

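View pics/scenecrop.png

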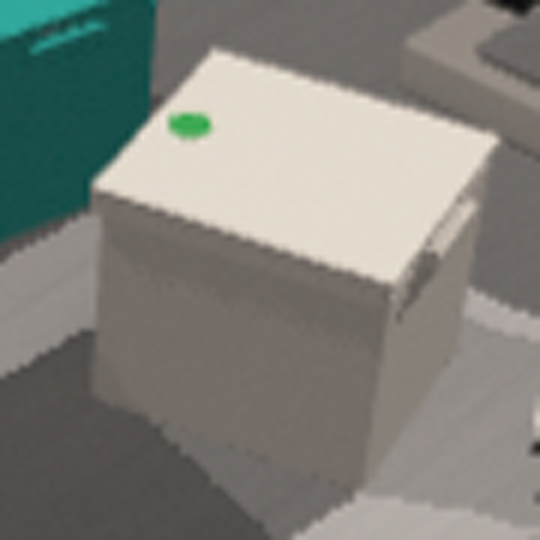

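The crop shows the lid corners at (110,222), (367,150), (442,437) and (180,508), with the dot at (300,436). Next I'll back-project these at z=0.133.

```bash
cat > h.py <<'E'
from rig import arm
import numpy as np, cv2
def bp(n,uv,z):
    c=arm.get_calibration(n);K=c["intrinsics"];T=np.array(c["cam_to_world"])
    d=T[:3,:3]@np.linalg.solve(K,[uv[0],uv[1],1]);o=T[:3,3]
    return o+d*(z-o[2])/d[2]
def snap(n,f,crop=None,s=1):
    im=arm.snapshot(n)[:,:,::-1]
    if crop: im=im[crop[1]:crop[3],crop[0]:crop[2]]
    cv2.imwrite("pics/"+f,cv2.resize(im,None,fx=s,fy=s,interpolation=cv2.INTER_CUBIC))
E
python3 - <<'E'
from h import *
f=lambda p:(110+(p[0]+.5)/5-.5,130+(p[1]+.5)/5-.5)
P={k:bp("top",f(v),.133) for k,v in dict(FL=(180,508),FR=(442,437),BR=(367,150),BL=(110,222),dot=(300,436)).items()}
for k in P: print(k,P[k].round(4))
print("w",np.linalg.norm(P["FL"]-P["FR"]),np.linalg.norm(P["BL"]-P["BR"]),"l",np.linalg.norm(P["FL"]-P["BL"]),np.linalg.norm(P["FR"]-P["BR"]))
d=P["FL"]-P["FR"];print(np.degrees(np.arctan2(-d[0],d[1])))
d=P["BL"]-P["FL"]+P["BR"]-P["FR"];print(np.degrees(np.arctan2(d[1],d[0])))
g=lambda p:(260+(p[0]+.5)/6-.5,115+(p[1]+.5)/6-.5)
for k,v in dict(dot=(190,125),FL=(215,48),FR=(93,185),BR=(395,285),BL=(498,137)).items(): print("scene",k,bp("scene",g(v),.133).round(4))
# others
print("colander rim near", bp("top",(160,138),.095), "mug",bp("top",(258,214),.085),"turq dot",bp("top",(146,316),.133), "turq back edge",bp("top",(128,259),.133),bp("top",(187,265),.133))
E
```

```text
FL [0.4118 0.296  0.133 ]
FR [0.4481 0.1612 0.133 ]
BR [0.5987 0.2031 0.133 ]
BL [0.5611 0.3375 0.133 ]
dot [0.4488 0.2348 0.133 ]
w 0.13954793786219535 0.13947288137214617 l 0.15497242499813796 0.15634565055460123
15.067448678576667
15.53884600084253
scene dot [0.4445 0.2385 0.133 ]
scene FL [0.4069 0.3013 0.133 ]
scene FR [0.4458 0.1661 0.133 ]
scene BR [0.5967 0.2075 0.133 ]
scene BL [0.5578 0.3404 0.133 ]
colander rim near [0.66627194 0.27435571 0.095     ] mug [0.45933392 0.00800763 0.085     ] turq dot [0.19907088 0.28838528 0.133     ] turq back edge [0.34097942 0.33907166 0.133     ] [0.32586638 0.18729348 0.133     ]
```

The lid's yaw is about 15.3°. Averaging both cameras puts the dot at (0.4467, 0.2367) and the hinge at about (0.5766, 0.2716). I'll close the fingers and move above the dot.

```bash
cat >> h.py <<'E'
yaw=np.radians(15.3); ex=np.array([np.cos(yaw),np.sin(yaw),0]); ey=np.array([-np.sin(yaw),np.cos(yaw),0]); ez=np.array([0,0,1.])
H=np.array([0.5766,0.2716,0.128])
def P(s,z): p=H+s*ex; p[2]=z; return p
R1=np.column_stack([ex,-ey,-ez]); R2=np.column_stack([-ex,ey,-ez])
E
python3 - <<'E'
from h import *
print(arm.current_tool_rot())
for R in (R1,R2): 
    for p in [P(-.135,.30),P(-.135,.127),P(-.165,.20),P(0.01,.26),P(0.03,.26)]: q=arm.solve_ik(p,R); print(p.round(3),None if q is None else np.round(q,1))
arm.grip(0.0); p=arm.current_ee_pos(); p[2]=.33
arm.move_l(p,feed=.2)
arm.move_to(P(-.135,.30),R1)
arm.move_l(P(-.135,.15),feed=.15)
arm.sleep(.3)
print(arm.current_t(),arm.current_ee_pos(),arm.current_width(),[np.round(arm.current_force(),2) for _ in range(3)])
snap("wrist","w1.png"); snap("top","t1.png",(80,100,260,280),4);snap("scene","s1.png",(220,70,390,230),4)
E
```

```text
[[ 9.10290512e-01  4.13969915e-01 -3.06038337e-04]
 [ 4.13970020e-01 -9.10290090e-01  8.80023512e-04]
 [ 8.57195935e-05 -9.27767749e-04 -9.99999566e-01]]
[0.446 0.236 0.3  ] [21.1 13.9 86.1 -0.  79.9 95.8]
[0.446 0.236 0.127] [21.1 25.2 99.8 -0.  55.  95.8]
[0.417 0.228 0.2  ] [21.5 17.3 98.6 -0.  64.1 96.2]
[0.586 0.274 0.26 ] [19.8 28.  70.  -0.  81.9 94.5]
[0.606 0.28  0.26 ] [19.7 29.8 66.9 -0.  83.3 94.4]
[0.446 0.236 0.3  ] [ 21.1  13.9  86.1  -0.   79.9 -84.2]
[0.446 0.236 0.127] [ 21.1  25.2  99.8  -0.   55.  -84.2]
[0.417 0.228 0.2  ] [ 21.5  17.3  98.6  -0.   64.1 -83.8]
[0.586 0.274 0.26 ] [ 19.8  28.   70.   -0.   81.9 -85.5]
[0.606 0.28  0.26 ] [ 19.7  29.8  66.9  -0.   83.3 -85.6]
6.6083 [0.44653432 0.2360198  0.15035135] 0.0003152362112451024 [array([0.41, 0.31, 0.78]), array([0.41, 0.31, 0.78]), array([0.41, 0.31, 0.78])]
```

View pics/w1.png

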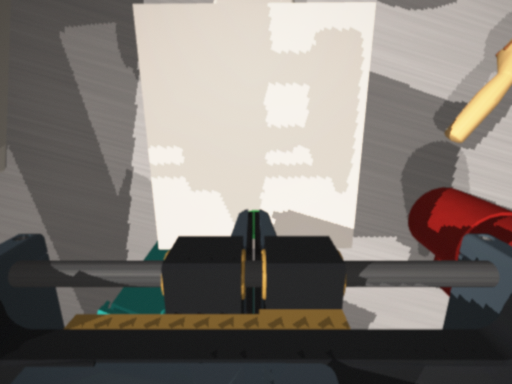

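View pics/s1.png

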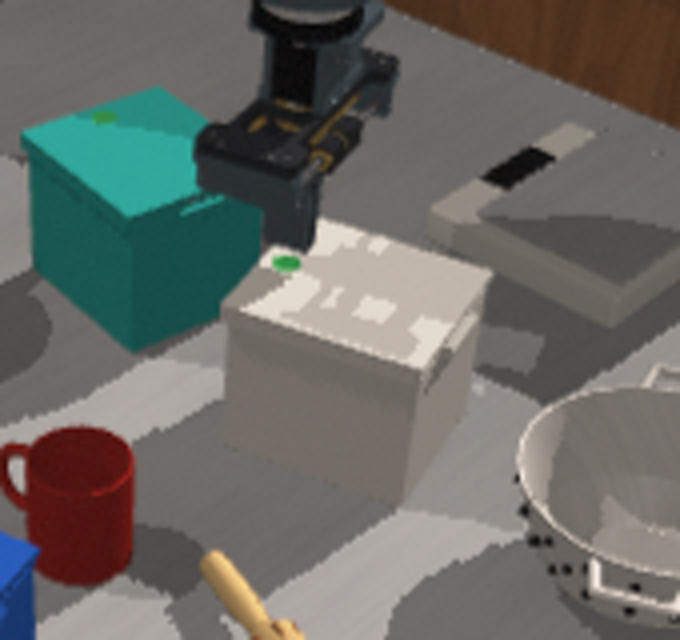

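The wrist view shows the closed fingertips centred over the dot at about (254,215). The scene view shows the dot directly below the finger, with the gripper clear of everything. I'll press in small steps while reading the force.

Run:
```python
from h import *
f0=arm.current_force()[2]
zc=None;z=.137
arm.move_l(P(-.135,z),feed=.05)
log=[]
while z>.1225:
    arm.move_l(P(-.135,z),feed=.02); f=arm.current_force()[2]-f0; zz=arm.current_ee_pos()[2]
    log.append((round(z,4),round(zz,4),round(f,2)))
    if zc is None and f>.7: zc=zz
    if f>9 or (zc and zc-zz>.0068): break
    z-=.0005
print(log)
arm.move_l(P(-.135,.33),feed=.3)
arm.sleep(.8)
print(arm.current_t(),np.round(arm.current_force(),2))
snap("wrist","w2.png");snap("scene","s2.png",(220,40,390,200),4);snap("top","t2.png",(80,100,260,280),4)
```

```text
[(0.137, np.float64(0.1372), np.float64(0.04)), (0.1365, np.float64(0.1365), np.float64(0.29)), (0.136, np.float64(0.136), np.float64(-0.23)), (0.1355, np.float64(0.1355), np.float64(-0.37)), (0.135, np.float64(0.135), np.float64(0.68)), (0.1345, np.float64(0.1344), np.float64(-0.05)), (0.134, np.float64(0.134), np.float64(0.14)), (0.1335, np.float64(0.1335), np.float64(1.63)), (0.133, np.float64(0.133), np.float64(2.08)), (0.1325, np.float64(0.1325), np.float64(2.18)), (0.132, np.float64(0.132), np.float64(3.79)), (0.1315, np.float64(0.1315), np.float64(4.67)), (0.131, np.float64(0.131), np.float64(5.03)), (0.1305, np.float64(0.1305), np.float64(5.22)), (0.13, np.float64(0.13), np.float64(4.39)), (0.1295, np.float64(0.1295), np.float64(3.89)), (0.129, np.float64(0.129), np.float64(4.48)), (0.1285, np.float64(0.1285), np.float64(5.08)), (0.128, np.float64(0.128), np.float64(4.1)), (0.1275, np.float64(0.1276), np.float64(7.77)), (0.127, np.float64(0.1273), np.float64(13.38))]
14.0417 [-0.5  -0.24 -0.89]
```

View pics/s2.png

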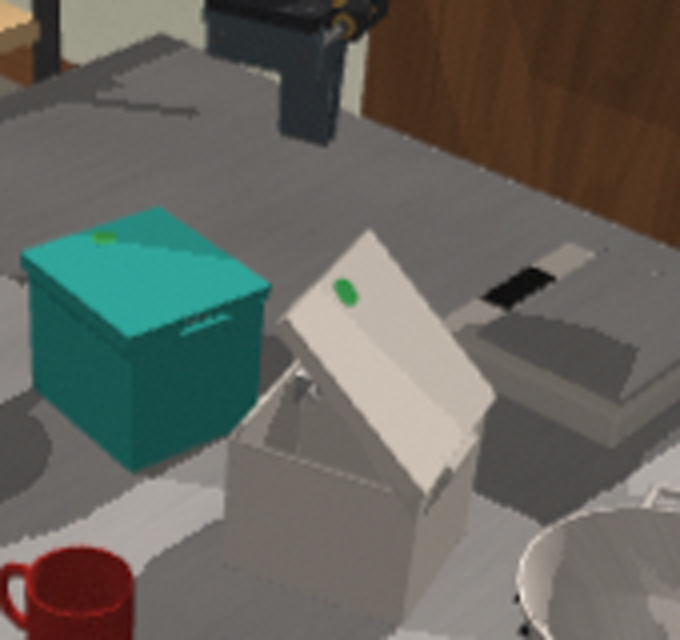

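View pics/w2.png

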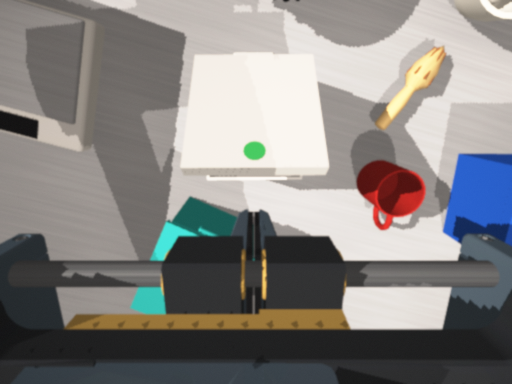

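The lid is ajar at about 43° and the fingers are clear, standing forward of it and above. Next I'll lower the fingers in front of the free edge and follow its arc up and back.

```bash
cat >> h.py <<'E'
def W(t): return P(-.154*np.cos(t)-.01*np.sin(t)-.016, .128+.154*np.sin(t)-.01*np.cos(t)-.025)
E
python3 - <<'E'
from h import *
w=W(.75); print(w)
arm.move_l(P(-.17,.33),feed=.2); arm.move_l(P(-.17,w[2]),feed=.15); arm.sleep(.2)
f0=np.array(arm.current_force())
for t in np.linspace(.75,1.25,6):
    arm.move_l(W(t),feed=.06); print(round(t,2),arm.current_ee_pos().round(4),(np.array(arm.current_force())-f0).round(2))
print(arm.current_t())
snap("wrist","w3.png");snap("scene","s3.png",(220,40,390,200),4)
E
```

```text
[0.44590587 0.23584613 0.20065548]
0.75 [0.4459 0.2358 0.2005] [-0.22  0.24 -0.51]
0.85 [0.4562 0.2387 0.2124] [-0.26  0.76  0.19]
0.95 [0.4673 0.2417 0.2226] [-0.66  1.01 -0.11]
1.05 [0.4792 0.2449 0.2317] [-1.06  0.25  0.1 ]
1.15 [0.4919 0.2484 0.2395] [-0.16 -0.07  0.32]
1.25 [0.5054 0.2521 0.246 ] [-0.46  1.6   0.87]
18.4917
```

View pics/s3.png

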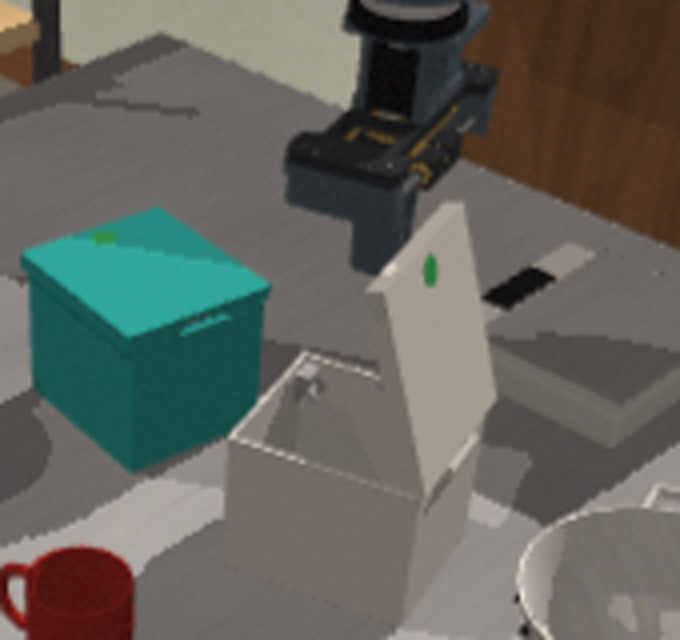

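The lid is following the fingers at about 70° and the tub hasn't moved. I'll continue past upright.

Run:
```python
from h import *
for t in np.linspace(1.35,1.77,5):
    arm.move_l(W(t),feed=.06); print(round(t,2),arm.current_ee_pos().round(4),np.array(arm.current_force()).round(2))
arm.sleep(.5)
snap("scene","s4.png",(220,40,390,200),4)
b=arm.current_ee_pos()-.06*ex
arm.move_l(b,feed=.08); b[2]=.38; arm.move_l(b,feed=.2); 
b=b-.08*ex; arm.move_l(b,feed=.2); arm.sleep(.5)
print(arm.current_t())
snap("wrist","w5.png");snap("scene","s5.png",(220,40,390,200),4);snap("top","t5.png")
```

```text
1.35 [0.5195 0.256  0.251 ] [ 0.65  0.26 -0.26]
1.46 [0.5346 0.2601 0.2547] [-0.47 -0.42  0.97]
1.56 [0.5501 0.2643 0.2567] [-0.14 -0.36  0.03]
1.66 [0.5658 0.2686 0.2571] [-0.21 -0.62 -0.43]
1.77 [0.5813 0.2729 0.2557] [-0.37  0.24 -0.07]
23.9333
```

View pics/s5.png

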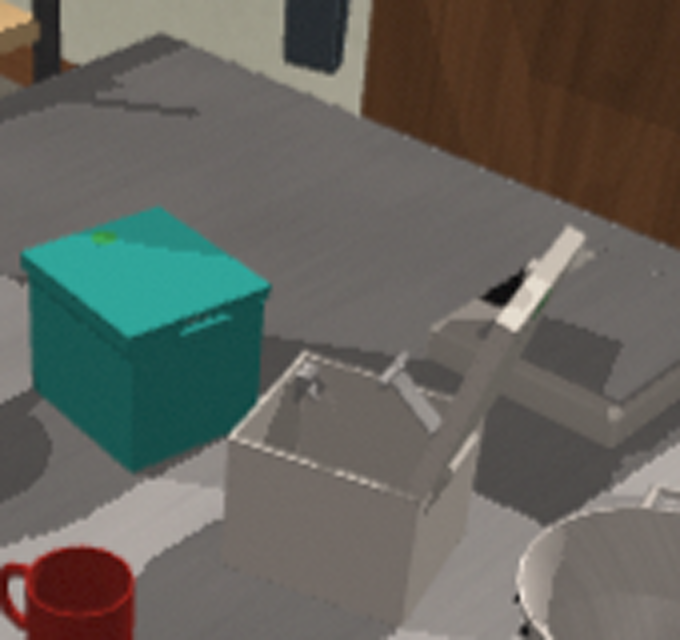

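View pics/t5.png

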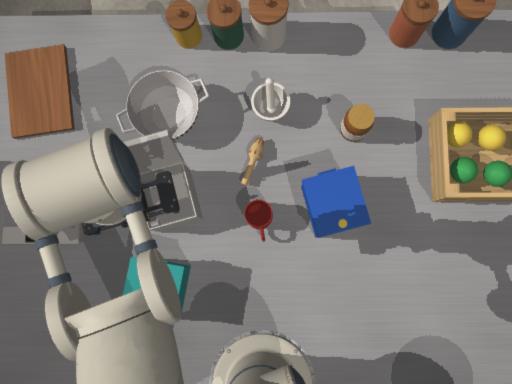

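The lid leans back past upright on its own. The fingers are well clear, and the blue tub, mug and other bystanders are at the same pixels as at the start. I'll hand it in.

Run:
```python
from rig import arm
print(arm.sign_off(), arm.current_t())
```

```text
the job is handed in; nothing more can be done
the job is handed in; nothing more can be done
```

The white tub is open and the job is handed in, at about 24 s of the 51 s allowed; no verdict was reported.

- **Press:** I pressed the green dot with closed fingers. The force held at about 4–5 N, then rose to 13 N at the stop, above the 4–6 N given for the catch but well under the 40 N limit. When I lifted the finger away, the lid sprang ajar by itself to roughly 43°.
- **Push:** I then pushed the free edge up and back along its arc with under about 2 N, past upright, and withdrew.
- **Last checks:** The final pictures show the lid leaning back beyond upright with no finger on it and the tub standing where it was. The blue tub is shut, and the mug, mortar, reamer, colander and jar sit at the same pixels as at the start. No checks failed or disagreed. I judged lid angles and positions by eye from the pictures and did not measure them at the end.

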